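# Slide the model-village tile onto its locating pins

## Task

On the model-village board, push the green yard tile sideways with the fingertips, off the left paving and into the gap, until its two holes drop over the two brass pins and it lies fully home, flush with the paving. Only push it, gently: do not grip, lift or tip it, and leave the model cars and everything else on the table where they are.

Things in the scene. Friction and masses are not known exactly. Their poses are not given: they have to be found in the camera images.
- board: Fixed base board of a model village: plywood 363 mm (y) x 192 mm (x) x 12 mm thick, from x -112 to +80, y -145 to +218 mm. Origin: table height, midway between the pins; x to the rear (away from the robot), y left, z up. On it: a left and a right slab of grey paving, 10 mm thick, a 117.5 mm gap between them with the two pins (gap floor 12 mm above the table), and a white rear kerb.
- left_paving (a point): middle of the left paving's edge at the gap, on its top, 22 mm above the table (board x 0, y +56.5 mm). This paving covers board x -112 to +60, y +56.5 to +218 mm
- right_paving (a point): middle of the right paving's edge at the gap, on its top, 22 mm above the table (board x 0, y -61 mm). This paving covers board x -112 to +60, y -61 to -145 mm
- kerb (a point): middle of the top front edge of the fixed white rear kerb, 42 mm above the table. The kerb runs along the board's whole y; its front face is at board x +60.5 mm, it is 15 mm thick. With the tile's rear edge flat against this face the holes are in line with the pins, and only a slide along the board's y (to the right) is left
- tile: Loose smooth (friction about 0.3) green tile, 120 mm (x) x 110 mm (y) x 10 mm thick, 126 to 252 g, a red brick wall on its left (+y) edge. Origin: centre of the underside; axes as the board's when seated. It starts flat on the left paving, 12 to 40 mm forward of its seated x, turned up to 9 degrees. Its mass centre is about 20 mm left of the origin. Seated: at board x 0, y 0, 12 mm above the table, its top flush with the paving.
- wall_top (a point): middle of the top of the tile's brick wall, 40 mm above the tile's underside (tile x 0, y +48 mm). The wall is 114 mm long along x, 14 mm thick, its outer face flush with the tile's left edge (y +55 mm). Pushed to the right, the tile bridges from the paving to the pin tops without tipping, and drops 10 mm by itself once both holes are over the pins
- hole0 (a point): front hole of the tile (at tile x -40 mm, y 0), at the underside; a 12 mm hole right through
- hole1 (a point): rear hole of the tile (at tile x +40 mm, y 0), at the underside; a 12 mm hole right through
- pin0 (a point): top of the front brass locating pin (board x -40 mm, y 0), fixed, 8 mm in diameter with a tapered top, 9.5 mm high from the gap's floor (0.5 mm lower than the paving)
- pin1 (a point): top of the rear brass locating pin (board x +40 mm, y 0), same size as the front pin
- car_yellow: bystander: loose yellow model van, 74 x 35 x 36 mm, standing on the right paving; origin at the centre of its underside
- car_blue: bystander: loose blue model car, 74 x 35 x 30 mm, on the table in front of the board; origin at the centre of its underside
- glue: bystander: white glue bottle with yellow cap, 66 mm in diameter, 190 mm tall, standing on the table to the left; origin at the centre of its underside
- tape: bystander: roll of black tape lying flat, 104 mm in diameter, 50 mm high, on the right; origin at the centre of its underside
- putty_knife: bystander: putty knife, 200 mm long, lying on the table at the left
- paint: bystander: small amber paint jar with red lid, 48 mm in diameter, 60 mm tall, behind on the right; origin at the centre of its underside
- arch: bystander: white cast tunnel arch lying flat to the left of the board, 90 x 120 x 20 mm; origin at the centre of its underside
Mind the look-alikes: they are no part of the job. Of the things shaped like the tile, the green one is meant.

How it is judged:
By the outcome, as a careful person would: the job done as asked, in the order asked, and still so for the second after the job is handed in, with the robot touching nothing.
It also fails if it takes over 64 s, if anything falls off the work surface, if the arm or the gripper's body presses on something with over 40 N, if the wrist force passes 120 N, or if a joint passes its speed limit or range.

## Robot

A 7-joint arm with a two-finger parallel gripper is mounted at the origin on the work surface. World frame = base frame: x ahead of the robot, y to its left, z up, the work surface at z = 0. Lengths are in mm, angles in rad, forces in N, time in s.
With the tool pointing down it reaches from about 400 to 850 mm from the base axis. Payload 4.4 kg.
Tool frame: the origin (TCP) lies at the very end of the fingers, on their centre line; the grasp point (between the pads) lies 19 mm behind it; z points along the fingers, y is the line along which they close (so a half turn about z gives the same grasp; the last joint's range is limited). The gripper opens to 94 mm and grips with 3 to 60 N. Pads are 16 mm wide; open, the fingers measure 119 mm over their backs; the gripper's body (75 mm by 177 mm) begins 78 mm behind the grasp point.
Start: joints at [1.166, 0.628, 0.038, 1.517, -0.027, 0.996, -0.02], TCP at [216.06, -613.055, 205.478] pointing down, gripper open.
Joint ranges: [-3.06, 3.06], [-0.37, 2.12], [-1.25, 1.32], [0.18, 2.47], [-1.1, 4.24], [0.23, 1.98], [-2.94, 2.94]. Speed limits (rad/s): [2.57, 2.57, 3.14, 3.14, 3.14, 3.14, 3.14].

## Interface

Orientations are given as a rotation vector (axis times angle).
In Python, from station import sensors, cams, bot, nets gives the robot as it stands. The module is installed in compiled form; this text tells all that it offers.
- The arm moves only by the tool jog_arm, never from a script. Its argument "steps" is a list of rows, each an object with "hand": the opening, from -1 (shut) to 1 (fully open); "linear": the shift along the tool's x, y, z in mm, a list of three; "delta_rot": the turn, a rotation vector about the tool's x, y, z in degrees, a list of three. In form: [{"hand": hand, "linear": [tx, ty, tz], "delta_rot": [rx, ry, rz]}, ...]. A call has 1 to 20 rows; each row shifts and turns the commanded pose from where the row before left it, along the tool's axes as they then stand; what a row does not reach is not made up. A row lasts 1/12 s, in which the tool goes at most 41.7 mm and 7.16 degrees, less where a joint would pass 70% of its speed; a pose out of reach is approached as far as the arm can. A call with a gripper value outside its range is refused whole. The fingers move at their own pace and stop on an object; the grip force is fixed at half the most. Time passes only in rows, so rows that do not move let the fingers close. It gives the time, the measured TCP pose, the force, the opening and the grip force at its end, in the units of the state.
- sensors.read_state(): the state, without advancing time (a new reading comes with each control period).
- cams.camera(name): name is "scene" or "top" or "wrist"; returns a dict with "color" (420x560x3 uint8, red, green, blue), "range_z" (420x560 float32, mm along the optical axis (not along the pixel's ray), 0 where there is no reading), "fx", "fy", "cx", "cy" (pixels), "rvec" (rotation vector, rad) and "tvec" (3), from world to camera coordinates, as OpenCV has them; the wrist camera has in their place "T_tool_cam" (4x4, takes a point from camera to tool coordinates, whose origin is the TCP and whose axes are the flange's). Camera axes: x right, y down, z forward; pixel columns grow to the right and rows downward; lengths in mm; the calibration is good to about 2 mm. A picture is of the moment at which its call begins: read the wrist's pose just before it.
- bot.job_done(): hands the job in; it is judged then, once.
Trained networks look in a picture, given as the dict that the camera call returned (one of the last four; its "shot" number tells which), for a name from the list of things; names that differ only in an ending like _2 or _b are one class to them, and where a whole thing is asked for, a point or a joint stands for the part that bears it (a point fixed in the world has none). Each returns a list of dicts, best first, with "p" (0 to 1); they miss things now and then, are a little off and sometimes report something else, mostly with a low value. They report only what shows in the picture. A call takes as long as a camera call. They do not tell look-alikes from the thing itself.
- nets.recognise(name, picture): "at" ([row, column] in pixels, amid what is visible of it).
- nets.trace(name, picture): "pixels" (420x560 bool, what is visible of it) and "at" ([row, column] in pixels, amid what is visible of it).
The state is a dict: "time": time; "qpos": joint angles; "dq": joint speeds; "joint_torque": joint torques, N m; "eef_pos": TCP position; "tcp_rot": TCP orientation; "ft_force": force on the tool from outside, world axes, zero at the start; "wrist_torque": the same for the moment, N m; "gripper_width": finger opening in mm; "finger_force": force on a finger pad.
Only numpy, scipy, OpenCV 4.12 (cv2) and the standard library are available. Lean on these libraries where they do the work, as an engineer would, in place of code of your own. Each camera call takes 0.05 s, during which the arm holds its last target. There are 200 camera calls.

## Working session

There is one attempt and no reset: what is moved stays moved. The work goes in short steps, Python scripts to look and compute and a tool call to move; the robot and the scene stay as the last step left them, time stands still between calls to the robot, and variables do not carry over. Pictures are saved under pics/ and viewed, at most 10 in all, crops included, and the job is handed in when it is done.

Besides the shell and the picture viewer there is one more tool, called after "Request:" as name(argument=value, ...) on one line, values as JSON. jog_arm: Moves the arm, as the interface text tells. Its arguments: {"type":"object","properties":{"steps":{"type":"array","items":{"type":"object","properties":{"hand":{"type":"number"},"linear":{"type":"array","items":{"type":"number"}},"delta_rot":{"type":"array","items":{"type":"number"}}}}}},"required":["steps"]}

```bash
mkdir -p pics
cat > h.py <<'E'
import numpy as np, cv2
from station import sensors, cams, bot, nets
def pt(P,r,c,z=None):
    R=cv2.Rodrigues(np.array(P['rvec'],float))[0];t=np.array(P['tvec'],float)
    d=np.array([(c-P['cx'])/P['fx'],(r-P['cy'])/P['fy'],1.])
    o=-R.T@t; w=R.T@d
    if z is None: return o+w*P['range_z'][int(r),int(c)]
    return o+w*(z-o[2])/w[2]
def save(P,n): cv2.imwrite('pics/'+n,cv2.cvtColor(P['color'],cv2.COLOR_RGB2BGR))
E
python3 - <<'E'
from h import *
print(sensors.read_state())
ims=[]
for n in ('scene','top'):
    P=cams.camera(n); save(P,n+'1.png')
    print(n,[P[k] for k in('fx','fy','cx','cy')],P['rvec'],P['tvec'])
    for o in('board','tile','wall_top','hole0','hole1','pin0','pin1','left_paving','right_paving','kerb','car_yellow','car_blue'):
        for d in nets.recognise(o,P)[:3]:
            r,c=d['at'];print(o,round(d['p'],2),np.round([r,c]),np.round(pt(P,r,c)))
E
```

```text
{'time': 0.0, 'qpos': array([ 1.16620709,  0.62931401,  0.0384616 ,  1.51832865, -0.02701588,
        0.99629726, -0.02002892]), 'dq': array([ 0.00011709,  0.00111103,  0.00031452, -0.00018618,  0.00202192,
        0.00054394,  0.0001123 ]), 'joint_torque': array([ 4.06974741e-04, -5.49720097e+01,  1.14390336e+00, -1.86634809e+01,
       -5.21501584e-02,  2.37293617e-02,  1.39864906e-04]), 'eef_pos': array([ 215.83108707, -612.43496092,  204.58787484]), 'tcp_rot': array([-3.09486749e+00, -5.29242820e-01,  5.14759752e-04]), 'ft_force': array([-0.00134545, -0.19519452,  0.71977988]), 'wrist_torque': array([ 0.00800513, -0.02283209, -0.00623683]), 'finger_force': 0.0, 'gripper_width': 93.82236965024715}
scene [469.01159795263874, 469.01159795263874, 280.363062662106, 211.3327796766246] [ 0.81281592  2.63092661 -1.04572842] [ 461.5775168  -168.13613603 1392.33111257]
board 0.89 [230. 251.] [612. -52.  14.]
tile 0.79 [213. 353.] [966. 643. 913.]
tile 0.68 [242. 284.] [571.  40.  31.]
tile 0.62 [261. 402.] [365. 235.  11.]
wall_top 0.78 [241. 285.] [567.  38.  30.]
wall_top 0.76 [211. 351.
[... 1076 characters left out ...]
 265.] [348.  40.   8.]
wall_top 0.83 [198. 266.] [566.  35.  28.]
wall_top 0.62 [277. 192.] [358. 238.   8.]
hole0 0.91 [280. 265.] [346.  40.   8.]
hole0 0.69 [202. 269.] [557.  26.  27.]
hole0 0.66 [276. 197.] [360. 225.   6.]
hole1 0.91 [280. 265.] [346.  40.   8.]
hole1 0.69 [202. 269.] [557.  26.  27.]
hole1 0.66 [276. 197.] [360. 225.   6.]
pin0 0.68 [184. 309.] [608. -84.  10.]
pin1 0.68 [184. 309.] [608. -84.  10.]
left_paving 0.56 [188. 309.] [596. -86.  10.]
right_paving 0.72 [186. 307.] [603. -79.  14.]
right_paving 0.46 [198. 265.] [566.  36.  28.]
kerb 0.95 [186. 307.] [602. -79.  13.]
car_yellow 0.89 [172. 347.] [ 629. -185.   57.]
car_blue 0.66 [241. 345.] [ 447. -177.   28.]
```

Run:
```python
import cv2
a=cv2.imread('pics/top1.png')[110:320,150:430]
cv2.imwrite('pics/topc.png',cv2.resize(a,(800,600),interpolation=cv2.INTER_CUBIC))
```

```text
(no output)
```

View pics/topc.png

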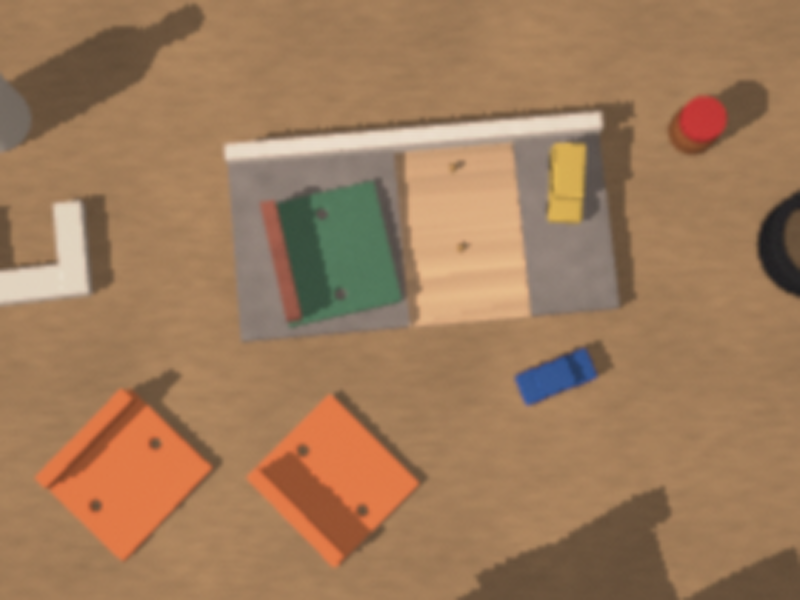

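View pics/scene1.png

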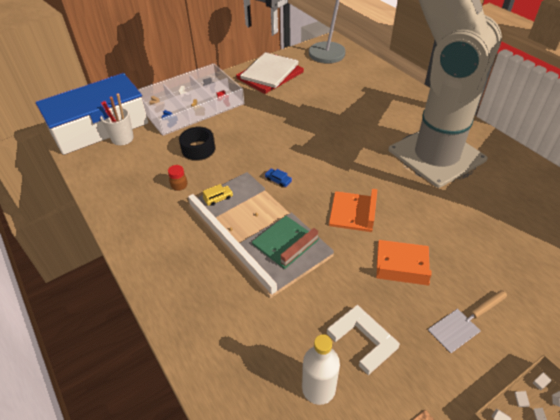

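The top crop shows the green tile at crop pixel (335,250), which is full pixel row 197, col 267. Two orange look-alikes lie at (125,475) and (335,480), i.e. full row 276, col 194 and row 278, col 267. I choose the green one on the grey paving: its red wall is on the left and its rear edge is turned away from the kerb. The pins show at crop (457,165) and (463,246).

```bash
cat >> h.py <<'E'
def mask(P,what):
    hsv=cv2.cvtColor(P['color'],cv2.COLOR_RGB2HSV); H,S,V=[hsv[...,i].astype(int) for i in range(3)]
    return {'green':(H>60)&(H<95)&(S>90),'white':(S<50)&(V>170),'red':((H<8)|(H>172))&(S>90)&(V>60)}[what]
def world(P):
    if 'rvec' in P:
        R=cv2.Rodrigues(np.array(P['rvec'],float))[0].T; o=-R@np.array(P['tvec'],float)
    else: R,o=P['R'],P['o']
    v,u=np.mgrid[:420,:560]; d=np.stack([(u-P['cx'])/P['fx'],(v-P['cy'])/P['fy'],np.ones(u.shape)],-1)
    return o+(d@R.T)*P['range_z'][...,None]
def rect(P,what,zr,box):
    W=world(P);m=mask(P,what)&(W[...,2]>zr[0])&(W[...,2]<zr[1])&(W[...,0]>box[0])&(W[...,0]<box[1])&(W[...,1]>box[2])&(W[...,1]<box[3])
    m=m.astype(np.uint8); n,l,s,_=cv2.connectedComponentsWithStats(m); k=1+np.argmax(s[1:,4]); q=W[l==k]
    (x,y),(w,h),a=cv2.minAreaRect(q[:,:2].astype(np.float32)); a=a if a<45 else a-90; 
    return len(q),np.round([x,y,w,h,a,np.median(q[:,2])],1),np.round(cv2.boxPoints(cv2.minAreaRect(q[:,:2].astype(np.float32))),1).tolist()
def wrist():
    s=sensors.read_state();P=cams.camera('wrist')
    Rt=cv2.Rodrigues(np.array(s['tcp_rot']))[0];T=np.array(P['T_tool_cam'])
    P['R']=Rt@T[:3,:3];P['o']=Rt@T[:3,3]+s['eef_pos']; return P
def allrects(P):
    for w,z in(('green',(20,40)),('red',(50,75)),('white',(33,55))):
        try: print(w,*rect(P,w,z,(430,800,-250,180)))
        except Exception as e: print(w,e)
E
python3 - <<'E'
from h import *
for n in('top','scene'):
    P=cams.camera(n);print(n);allrects(P)
print(wrist()['T_tool_cam'])
E
```

```text
top
green attempt to get argmax of an empty sequence
red 203 [556.6  82.8 113.6  12.7  11.8  60.4] [[499.70001220703125, 77.4000015258789], [502.3999938964844, 64.9000015258789], [613.5, 88.0999984741211], [610.9000244140625, 100.5999984741211]]
white 721 [677.3 -44.8  16.4 358.3   4.1  40.4] [[656.2999877929688, 133.3000030517578], [681.9000244140625, -224.10000610351562], [698.2999877929688, -222.89999389648438], [672.5999755859375, 134.5]]
scene
green 1083 [568.5  36.1 119.  107.   12.3  32.4] [[498.8999938964844, 75.69999694824219], [521.7000122070312, -28.899999618530273], [638.0, -3.5], [615.2000122070312, 101.0]]
red 312 [558.   84.  113.9  16.1  11.8  61.5] [[500.6000061035156, 80.30000305175781], [503.8999938964844, 64.5], [615.4000244140625, 87.69999694824219], [612.0999755859375, 103.5]]
white 768 [677.3 -43.3  17.2 362.4   4.   42.4] [[655.9000244140625, 136.89999389648438], [681.5, -224.6999969482422], [698.7000122070312, -223.5], [673.0999755859375, 138.10000610351562]]
[[ 1.43206351e-03 -9.67623129e-01 -2.52395385e-01  7.34613076e+01]
 [ 9.99998951e-01  1.44048803e-03  1.51399253e-04  1.92283467e-01]
 [ 2.17075112e-04 -2.52395337e-01  9.67624176e-01 -1.78038404e+02]
 [ 0.00000000e+00  0.00000000e+00  0.00000000e+00  1.00000000e+00]]
```

Request:
jog_arm(steps=[{"hand": 0.28,"linear": [0,0,0],"delta_rot": [0,0,5.12]},{"hand": 0.28,"linear": [0,0,0],"delta_rot": [0,0,5.12]},{"hand": 0.28,"linear": [0,0,0],"delta_rot": [0,0,5.12]},{"hand": 0.28,"linear": [15,-31,0],"delta_rot": [0,0,0]},{"hand": 0.28,"linear": [15,-31,0],"delta_rot": [0,0,0]},{"hand": 0.28,"linear": [15,-31,0],"delta_rot": [0,0,0]},{"hand": 0.28,"linear": [15,-31,0],"delta_rot": [0,0,0]},{"hand": 0.28,"linear": [15,-31,0],"delta_rot": [0,0,0]},{"hand": 0.28,"linear": [15,-31,0],"delta_rot": [0,0,0]},{"hand": 0.28,"linear": [15,-31,0],"delta_rot": [0,0,0]},{"hand": 0.28,"linear": [15,-31,0],"delta_rot": [0,0,0]},{"hand": 0.28,"linear": [15,-31,0],"delta_rot": [0,0,0]},{"hand": 0.28,"linear": [15,-31,0],"delta_rot": [0,0,0]},{"hand": 0.28,"linear": [15,-31,0],"delta_rot": [0,0,0]},{"hand": 0.28,"linear": [15,-31,0],"delta_rot": [0,0,0]},{"hand": 0.28,"linear": [15,-31,0],"delta_rot": [0,0,0]},{"hand": 0.28,"linear": [15,-31,0],"delta_rot": [0,0,0]},{"hand": 0.28,"linear": [15,-31,0],"delta_rot": [0,0,0]},{"hand": 0.28,"linear": [15,-31,0],"delta_rot": [0,0,0]},{"hand": 0.28,"linear": [15,-31,0],"delta_rot": [0,0,0]}])

```text
time: 3.12
eef_pos: [433.8, -67.7, 205.8]
tcp_rot: [3.14, 0.111, 0.001]
ft_force: [0.9, -0.5, -1.0]
gripper_width: 60.3
finger_force: 0.0
```

Request:
jog_arm(steps=[{"hand": 0.28,"linear": [15,-31,0],"delta_rot": [0,0,0]},{"hand": 0.28,"linear": [15,-31,0],"delta_rot": [0,0,0]},{"hand": 0.28,"linear": [15,-31,0],"delta_rot": [0,0,0]},{"hand": 0.28,"linear": [7,-7,0],"delta_rot": [0,0,0]},{"hand": 0.28,"linear": [0,0,0],"delta_rot": [0,0,0]},{"hand": 0.28,"linear": [0,0,0],"delta_rot": [0,0,0]}])

```text
time: 3.62
eef_pos: [477.7, 33.5, 205.4]
tcp_rot: [3.139, 0.112, -0.001]
ft_force: [-0.1, -1.0, -0.3]
gripper_width: 60.6
finger_force: 0.0
```

Run:
```python
from h import *
P=wrist();save(P,'w1.png');allrects(P)
W=world(P)
for o in('pin0','hole0','wall_top','left_paving','kerb'):
    for d in nets.recognise(o,P)[:3]:
        r,c=d['at'];print(o,round(d['p'],2),np.round([r,c]),np.round(W[int(r),int(c)]))
```

```text
green 12264 [568.9  27.6 120.2  97.8  11.6  30.8] [[500.20001220703125, 63.400001525878906], [519.7999877929688, -32.400001525878906], [637.5999755859375, -8.199999809265137], [617.9000244140625, 87.5]]
red 8 [605.3  88.1   1.7   3.8  39.   60.7] [[603.5, 89.0], [605.9000244140625, 86.0999984741211], [607.2000122070312, 87.0999984741211], [604.7999877929688, 90.0999984741211]]
white attempt to get argmax of an empty sequence
pin0 0.91 [ 88. 399.] [590. -82.  10.]
hole0 0.94 [286. 267.] [359.  37.  10.]
hole0 0.9 [258.  98.] [378. 236.  10.]
hole0 0.69 [ 94. 278.] [574.  41.  33.]
wall_top 0.8 [286. 263.] [356.  42.   9.]
wall_top 0.72 [259.  97.] [378. 236.  10.]
wall_top 0.63 [ 95. 281.] [573.  37.  31.]
left_paving 0.55 [ 84. 403.] [593. -86.  10.]
kerb 0.93 [ 86. 401.] [592. -83.  11.]
```

View pics/w1.png

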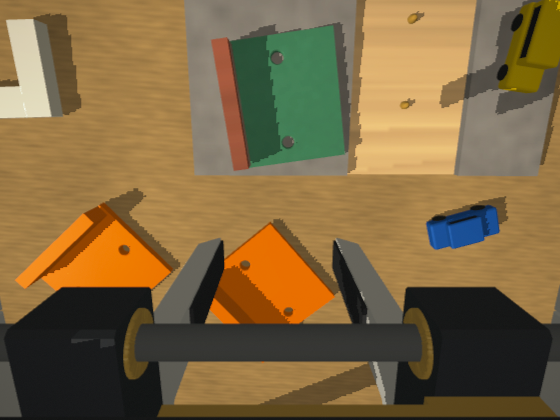

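The wrist view confirms the choice: the green tile is at pixel (95,290) with its wall on the left. The pins are at (row 18, col 413) and (row 104, col 405). An orange look-alike at (275,270) sits between the robot and the fingers, but below them. Next I compute the pin and edge positions.

Run:
```python
from h import *
P=wrist()
def ray(r,c,z):
    d=P['R']@np.array([(c-P['cx'])/P['fx'],(r-P['cy'])/P['fy'],1]);return np.round(P['o']+d*(z-P['o'][2])/d[2],1)
W=world(P)
a=ray(18,413,20);b=ray(104,405,20);print(a,b,(a+b)/2)
th=np.radians(4.05);R=np.array([[np.cos(th),-np.sin(th)],[np.sin(th),np.cos(th)]])
O=np.array([612,-85.2]); toB=lambda q:np.round(R.T@(np.array(q)[:2]-O),1)
print('pins',toB(a),toB(b))
for n,r,c,z in(('pav front R',175,348,22),('pav front L',175,194,22),('gap right front',175,458,12),('tile FR',152,345,32),('tile RR',26,333,32),('wallFL',168,235,62),('wallRL',40,212,62),('wallFLbase',168,247,34)):
    print(n,toB(ray(r,c,z)),W[r,c].round())
```

```text
[651.1 -84.1  20. ] [572.9 -89.2  20. ] [612.   -86.65  20.  ]
pins [39.1 -1.7] [-39.3  -1.2]
pav front R [-111.   53.] [494. -45.  -1.]
pav front L [-110.9  215.4] [482. 127.  -0.]
gap right front [-112.8  -68.3] [ 503. -169.   -2.]
tile FR [-86.   59.2] [521. -34.  21.]
tile RR [29.4 75.8] [639.  -9.  21.]
wallFL [-97.9 166.9] [502.  74.  61.]
wallRL [ 11.7 182.9] [611.  98.  61.]
wallFLbase [-101.8  158.2] [503.  63.  60.]
```

Request:
jog_arm(steps=[{"hand": 0.28,"linear": [0,0,25],"delta_rot": [0,0,0]},{"hand": 0.28,"linear": [0,0,25],"delta_rot": [0,0,0]},{"hand": 0.28,"linear": [0,0,25],"delta_rot": [0,0,0]},{"hand": 0.28,"linear": [0,0,25],"delta_rot": [0,0,0]},{"hand": 0.28,"linear": [0,0,25],"delta_rot": [0,0,0]},{"hand": 0.28,"linear": [0,0,25],"delta_rot": [0,0,0]},{"hand": 0.28,"linear": [0,0,18],"delta_rot": [0,0,0]},{"hand": 0.28,"linear": [0,0,10],"delta_rot": [0,0,0]},{"hand": 0.28,"linear": [0,0,0],"delta_rot": [0,0,0]},{"hand": 0.28,"linear": [0,0,0],"delta_rot": [0,0,0]},{"hand": 0.28,"linear": [0,0,0],"delta_rot": [0,0,0]}])

```text
time: 4.88
eef_pos: [478.9, 34.0, 28.4]
tcp_rot: [-3.14, -0.111, -0.003]
ft_force: [0.4, -0.6, 1.6]
gripper_width: 60.1
finger_force: 0.0
```

Request:
jog_arm(steps=[{"hand": 0.28,"linear": [3,0,2],"delta_rot": [0,0,0]},{"hand": 0.28,"linear": [3,0,0],"delta_rot": [0,0,0]},{"hand": 0.28,"linear": [3,0,0],"delta_rot": [0,0,0]},{"hand": 0.28,"linear": [3,0,0],"delta_rot": [0,0,0]},{"hand": 0.28,"linear": [3,0,0],"delta_rot": [0,0,0]},{"hand": 0.28,"linear": [3,0,0],"delta_rot": [0,0,0]},{"hand": 0.28,"linear": [3,0,0],"delta_rot": [0,0,0]},{"hand": 0.28,"linear": [3,0,0],"delta_rot": [0,0,0]},{"hand": 0.28,"linear": [3,0,0],"delta_rot": [0,0,0]},{"hand": 0.28,"linear": [3,0,0],"delta_rot": [0,0,0]},{"hand": 0.28,"linear": [3,0,0],"delta_rot": [0,0,0]},{"hand": 0.28,"linear": [3,0,0],"delta_rot": [0,0,0]},{"hand": 0.28,"linear": [2,0,0],"delta_rot": [0,0,0]},{"hand": 0.28,"linear": [2,0,0],"delta_rot": [0,0,0]},{"hand": 0.28,"linear": [2,0,0],"delta_rot": [0,0,0]},{"hand": 0.28,"linear": [2,0,0],"delta_rot": [0,0,0]},{"hand": 0.28,"linear": [1,0,0],"delta_rot": [0,0,0]}])

```text
time: 6.3
eef_pos: [523.3, 37.2, 25.5]
tcp_rot: [3.14, 0.111, 0.001]
ft_force: [0.2, -0.3, 0.8]
gripper_width: 60.2
finger_force: 0.3
```

Run:
```python
from h import *
P=wrist();save(P,'w2.png')
for n in('top','scene'):
    P=cams.camera(n);print(n);allrects(P)
```

```text
top
green attempt to get argmax of an empty sequence
red 2 [ 644.8   84.3    3.2    0.  -111.2   61. ] [[645.4000244140625, 85.80000305175781], [645.4000244140625, 85.80000305175781], [644.2000122070312, 82.80000305175781], [644.2000122070312, 82.80000305175781]]
white 646 [675.9 -24.2  16.7 316.8   4.2  40.5] [[656.0999755859375, 133.10000610351562], [679.2000122070312, -182.8000030517578], [695.7999877929688, -181.60000610351562], [672.7000122070312, 134.39999389648438]]
scene
green 946 [595.   29.2 119.4 108.2   4.9  32.4] [[530.9000244140625, 78.0999984741211], [540.0999755859375, -29.799999237060547], [659.0999755859375, -19.600000381469727], [649.7999877929688, 88.19999694824219]]
red 349 [589.7  78.5 115.   17.1   4.3  61.4] [[531.7000122070312, 82.69999694824219], [533.0, 65.5999984741211], [647.7999877929688, 74.19999694824219], [646.5, 91.30000305175781]]
white 742 [676.5 -30.6  17.  337.5   4.1  42.1] [[656.0, 137.1999969482422], [680.0, -199.5], [697.0, -198.3000030517578], [673.0, 138.39999389648438]]
```

View pics/w2.png

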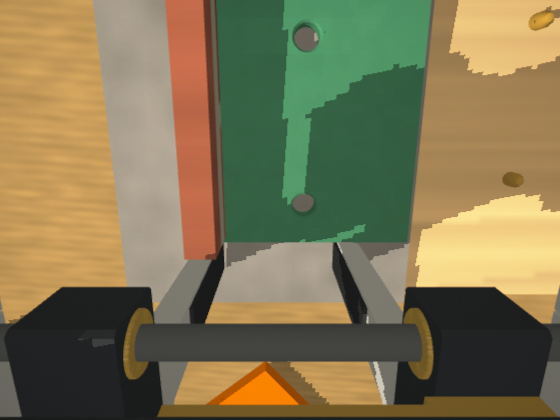

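Both fingertips touch the tile's front edge (pixel row 242). The tile is now square with the board, and the holes are at (38,305) and (203,303). About 8 mm remains to the kerb.

Request:
jog_arm(steps=[{"hand": 0.28,"linear": [1,0,0],"delta_rot": [0,0,0]},{"hand": 0.28,"linear": [1,0,0],"delta_rot": [0,0,0]},{"hand": 0.28,"linear": [1,0,0],"delta_rot": [0,0,0]},{"hand": 0.28,"linear": [1,0,0],"delta_rot": [0,0,0]},{"hand": 0.28,"linear": [1,0,0],"delta_rot": [0,0,0]},{"hand": 0.28,"linear": [1,0,0],"delta_rot": [0,0,0]},{"hand": 0.28,"linear": [0.5,0,0],"delta_rot": [0,0,0]}])

```text
time: 7.03
eef_pos: [529.6, 37.7, 25.5]
tcp_rot: [-3.14, -0.111, -0.0]
ft_force: [-0.3, 0.3, -0.5]
gripper_width: 60.0
finger_force: 0.4
```

Request:
jog_arm(steps=[{"hand": 0.28,"linear": [0.5,0,0],"delta_rot": [0,0,0]},{"hand": 0.28,"linear": [0.5,0,0],"delta_rot": [0,0,0]},{"hand": 0.28,"linear": [0.5,0,0],"delta_rot": [0,0,0]}])

```text
time: 7.28
eef_pos: [530.9, 37.8, 25.5]
tcp_rot: [-3.14, -0.111, 0.0]
ft_force: [-1.0, 0.3, -0.4]
gripper_width: 59.8
finger_force: 0.3
```

Request:
jog_arm(steps=[{"hand": 0.28,"linear": [0.5,0,0],"delta_rot": [0,0,0]},{"hand": 0.28,"linear": [0.5,0,0],"delta_rot": [0,0,0]}])

```text
time: 7.45
eef_pos: [531.9, 37.9, 25.5]
tcp_rot: [3.14, 0.111, 0.0]
ft_force: [-0.7, 0.2, 0.0]
gripper_width: 59.9
finger_force: 0.3
```

Request:
jog_arm(steps=[{"hand": 0.28,"linear": [0.5,0,0],"delta_rot": [0,0,0]},{"hand": 0.28,"linear": [0.5,0,0],"delta_rot": [0,0,0]}])

```text
time: 7.62
eef_pos: [532.9, 38.0, 25.5]
tcp_rot: [-3.14, -0.111, -0.0]
ft_force: [-0.8, 0.1, 0.5]
gripper_width: 60.0
finger_force: 0.3
```

Run:
```python
from h import *
P=cams.camera('scene');allrects(P)
print(sensors.read_state()['ft_force'],sensors.read_state()['eef_pos'])
```

```text
green 870 [601.6  17.2 111.3  78.7   3.7  32.4] [[543.5, 52.900001525878906], [548.5999755859375, -25.700000762939453], [659.7000122070312, -18.5], [654.5999755859375, 60.099998474121094]]
red 346 [599.8  79.3 115.1  16.8   5.1  61.4] [[541.7000122070312, 82.5999984741211], [543.2000122070312, 65.80000305175781], [657.7999877929688, 76.0], [656.4000244140625, 92.69999694824219]]
white 707 [676.  -23.2  17.4 321.8   4.1  42.1] [[655.7000122070312, 136.6999969482422], [678.9000244140625, -184.3000030517578], [696.2999877929688, -183.0], [673.0, 137.89999389648438]]
[-0.35758709 -0.85194489 -0.3326636 ] [533.09448755  37.97912478  25.49351404]
```

Request:
jog_arm(steps=[{"hand": 0.28,"linear": [0.5,0,0],"delta_rot": [0,0,0]},{"hand": 0.28,"linear": [0.5,0,0],"delta_rot": [0,0,0]}])

```text
time: 7.83
eef_pos: [533.9, 38.0, 25.5]
tcp_rot: [-3.14, -0.111, 0.0]
ft_force: [-0.4, 0.2, 0.4]
gripper_width: 59.9
finger_force: 0.3
```

Request:
jog_arm(steps=[{"hand": 0.28,"linear": [0.5,0,0],"delta_rot": [0,0,0]},{"hand": 0.28,"linear": [0,0,0],"delta_rot": [0,0,0]}])

```text
time: 8.0
eef_pos: [534.5, 38.0, 25.5]
tcp_rot: [3.14, 0.111, 0.0]
ft_force: [-1.3, 0.1, -0.2]
gripper_width: 59.6
finger_force: 0.2
```

Request:
jog_arm(steps=[{"hand": 0.28,"linear": [0.5,0,0],"delta_rot": [0,0,0]},{"hand": 0.28,"linear": [0,0,0],"delta_rot": [0,0,0]}])

```text
time: 8.17
eef_pos: [534.5, 38.1, 25.4]
tcp_rot: [3.14, 0.111, -0.001]
ft_force: [-2.0, -0.2, 0.6]
gripper_width: 60.1
finger_force: 0.7
```

Request:
jog_arm(steps=[{"hand": 0.28,"linear": [0.5,0,0],"delta_rot": [0,0,0]},{"hand": 0.28,"linear": [0,0,0],"delta_rot": [0,0,0]}])

```text
time: 8.33
eef_pos: [534.6, 38.1, 25.4]
tcp_rot: [3.14, 0.111, -0.002]
ft_force: [-3.0, 0.2, 1.4]
gripper_width: 60.1
finger_force: 1.3
```

Request:
jog_arm(steps=[{"hand": 0.28,"linear": [0.5,0,0],"delta_rot": [0,0,0]},{"hand": 0.28,"linear": [0,0,0],"delta_rot": [0,0,0]}])

```text
time: 8.5
eef_pos: [534.6, 38.1, 25.3]
tcp_rot: [3.14, 0.111, -0.004]
ft_force: [-4.1, -0.3, 2.3]
gripper_width: 60.0
finger_force: 2.1
```

Request:
jog_arm(steps=[{"hand": 0.28,"linear": [-5,0,0],"delta_rot": [0,0,0]},{"hand": 0.28,"linear": [-10,0,0],"delta_rot": [0,0,0]},{"hand": 0.28,"linear": [-15,0,0],"delta_rot": [0,0,0]},{"hand": 0.28,"linear": [-5,0,-20],"delta_rot": [0,0,0]},{"hand": 0.28,"linear": [0,0,-30],"delta_rot": [0,0,0]},{"hand": 0.28,"linear": [0,0,-30],"delta_rot": [0,0,0]},{"hand": 0.28,"linear": [0,0,-30],"delta_rot": [0,0,0]},{"hand": 0.28,"linear": [0,0,-20],"delta_rot": [0,0,0]},{"hand": 0.28,"linear": [0,0,0],"delta_rot": [0,0,0]}])

```text
time: 9.25
eef_pos: [505.3, 36.0, 159.9]
tcp_rot: [-3.139, -0.111, -0.018]
ft_force: [0.7, 0.3, 0.2]
gripper_width: 60.3
finger_force: 0.0
```

Run:
```python
from h import *
print(sensors.read_state()['qpos'].round(2),sensors.read_state()['eef_pos'])
for n in('top','scene'):
    P=cams.camera(n);print(n);allrects(P)
    for d in nets.recognise('glue',P)[:2]+nets.recognise('arch',P)[:2]:
        r,c=d['at'];print(round(d['p'],2),np.round(pt(P,r,c)))
```

```text
[-0.14  0.48  0.01  1.97 -0.01  0.67 -1.62] [505.34277992  36.0175911  159.88211649]
top
green attempt to get argmax of an empty sequence
red attempt to get argmax of an empty sequence
white 451 [ 681.5 -109.4   15.8  218.6    3.7   40.5] [[666.5999755859375, -0.8999999761581421], [680.5999755859375, -219.0], [696.4000244140625, -218.0], [682.5, 0.20000000298023224]]
0.73 [694. 353. 143.]
0.61 [622. -17.  32.]
0.97 [554. 336.  21.]
scene
green 921 [602.4  15.5 110.9  75.5   4.8  32.4] [[544.0, 48.5], [550.2999877929688, -26.700000762939453], [660.7999877929688, -17.399999618530273], [654.5, 57.79999923706055]]
red 349 [601.7  78.7 113.3  18.6   3.2  61.6] [[544.5999755859375, 84.69999694824219], [545.5999755859375, 66.19999694824219], [658.7999877929688, 72.5999984741211], [657.7000122070312, 91.0999984741211]]
white 766 [677.3 -42.7  17.4 361.1   3.9  42.1] [[656.4000244140625, 136.8000030517578], [680.7999877929688, -223.5], [698.0999755859375, -222.3000030517578], [673.7999877929688, 138.0]]
0.85 [722. 384. 134.]
0.7 [597. -51.  13.]
0.61 [558. 332.  16.]
```

Request:
jog_arm(steps=[{"hand": 0.28,"linear": [0,0,0],"delta_rot": [0,0,-6]},{"hand": 0.28,"linear": [0,0,0],"delta_rot": [0,0,-6]},{"hand": 0.28,"linear": [0,0,0],"delta_rot": [0,0,-6]},{"hand": 0.28,"linear": [0,0,0],"delta_rot": [0,0,-6]},{"hand": 0.28,"linear": [0,0,0],"delta_rot": [0,0,-6]},{"hand": 0.28,"linear": [0,0,0],"delta_rot": [0,0,-6]},{"hand": 0.28,"linear": [0,0,0],"delta_rot": [0,0,-6]},{"hand": 0.28,"linear": [0,0,0],"delta_rot": [0,0,-6]},{"hand": 0.28,"linear": [0,0,0],"delta_rot": [0,0,-6]},{"hand": 0.28,"linear": [0,0,0],"delta_rot": [0,0,-6]},{"hand": 0.28,"linear": [0,0,0],"delta_rot": [0,0,-6]},{"hand": 0.28,"linear": [0,0,0],"delta_rot": [0,0,-6]},{"hand": 0.28,"linear": [0,0,0],"delta_rot": [0,0,-6]},{"hand": 0.28,"linear": [0,0,0],"delta_rot": [0,0,-6]},{"hand": 0.28,"linear": [0,0,0],"delta_rot": [0,0,-6]},{"hand": 0.28,"linear": [0,0,0],"delta_rot": [0,0,0]},{"hand": 0.28,"linear": [0,0,0],"delta_rot": [0,0,0]}])

```text
time: 10.97
eef_pos: [500.5, 35.6, 154.6]
tcp_rot: [-2.144, -2.294, 0.001]
ft_force: [0.3, 0.9, -0.5]
gripper_width: 60.1
finger_force: 0.0
```

Request:
jog_arm(steps=[{"hand": 0.28,"linear": [11,16,0],"delta_rot": [0,0,0]},{"hand": 0.28,"linear": [11,16,0],"delta_rot": [0,0,0]},{"hand": 0.28,"linear": [11,16,0],"delta_rot": [0,0,0]},{"hand": 0.28,"linear": [11,16,0],"delta_rot": [0,0,0]},{"hand": 0.28,"linear": [11,16,0],"delta_rot": [0,0,0]},{"hand": 0.28,"linear": [11,16,0],"delta_rot": [0,0,0]},{"hand": 0.28,"linear": [0,0,0],"delta_rot": [0,0,0]},{"hand": 0.28,"linear": [0,0,0],"delta_rot": [0,0,0]}])

```text
time: 11.63
eef_pos: [591.7, 108.9, 154.7]
tcp_rot: [-2.142, -2.297, 0.001]
ft_force: [0.6, 0.2, -0.5]
gripper_width: 60.5
finger_force: 0.0
```

Run:
```python
from h import *
P=wrist();save(P,'w3.png');allrects(P)
s=sensors.read_state();print(s['eef_pos'],s['qpos'].round(2)); print(cv2.Rodrigues(s['tcp_rot'])[0].round(3))
P=cams.camera('scene');allrects(P)
```

```text
green 7572 [605.7  21.5 118.9  72.9   4.4  30.7] [[543.7000122070312, 53.29999923706055], [549.2000122070312, -19.399999618530273], [667.7000122070312, -10.300000190734863], [662.2000122070312, 62.400001525878906]]
red 3 [ 5.604e+02  8.060e+01  3.000e-01  1.200e+00 -4.430e+01  6.060e+01] [[559.9000244140625, 80.9000015258789], [560.7000122070312, 80.0], [560.9000244140625, 80.30000305175781], [560.0999755859375, 81.0999984741211]]
white 1156 [667.5  99.6  15.   72.1   4.5  40.8] [[657.2999877929688, 135.0], [662.9000244140625, 63.099998474121094], [677.7999877929688, 64.30000305175781], [672.2000122070312, 136.10000610351562]]
[591.04437464 107.85571407 154.76458271] [ 0.03  0.65 -0.42  1.7   0.33  0.87 -0.46]
[[-0.07   0.998 -0.002]
 [ 0.998  0.07  -0.001]
 [-0.001 -0.002 -1.   ]]
green 778 [603.3  14.8 110.7  75.    5.1  32.3] [[544.9000244140625, 47.20000076293945], [551.5, -27.5], [661.7999877929688, -17.700000762939453], [655.2000122070312, 57.0]]
red 345 [602.3  79.4 113.3  18.6   5.3  61.4] [[545.0, 83.5], [546.7000122070312, 65.0], [659.5999755859375, 75.30000305175781], [657.9000244140625, 93.80000305175781]]
white 555 [671.1  22.7  20.3 229.    4.   42.1] [[653.0, 136.1999969482422], [669.0, -92.30000305175781], [689.2000122070312, -90.9000015258789], [673.2000122070312, 137.60000610351562]]
```

View pics/w3.png

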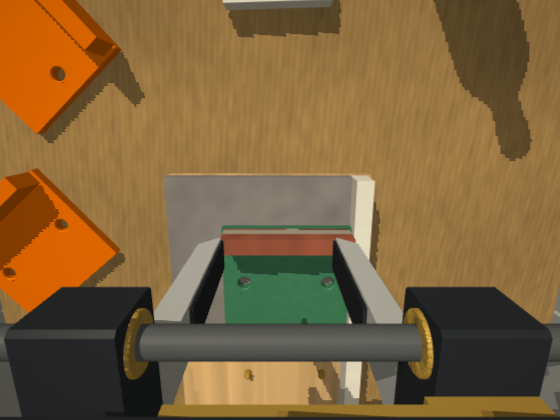

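The tile sits flat against the kerb (wall at row 240, cols 222–352), and the fingers are just outside the wall's outer face. I descend now, 5 mm further left for clearance.

Request:
jog_arm(steps=[{"hand": 0.28,"linear": [5,5,0],"delta_rot": [0,0,0]},{"hand": 0.28,"linear": [0,0,20],"delta_rot": [0,0,0]},{"hand": 0.28,"linear": [0,0,25],"delta_rot": [0,0,0]},{"hand": 0.28,"linear": [0,0,25],"delta_rot": [0,0,0]},{"hand": 0.28,"linear": [0,0,25],"delta_rot": [0,0,0]},{"hand": 0.28,"linear": [0,0,18],"delta_rot": [0,0,0]},{"hand": 0.28,"linear": [0,0,10],"delta_rot": [0,0,0]},{"hand": 0.28,"linear": [0,0,5],"delta_rot": [0,0,0]},{"hand": 0.28,"linear": [0,0,0],"delta_rot": [0,0,0]},{"hand": 0.28,"linear": [0,0,0],"delta_rot": [0,0,0]}])

```text
time: 12.57
eef_pos: [597.3, 113.8, 28.3]
tcp_rot: [2.141, 2.298, 0.002]
ft_force: [0.1, 1.3, 1.1]
gripper_width: 60.0
finger_force: 0.0
```

Request:
jog_arm(steps=[{"hand": 0.28,"linear": [-3,0,2],"delta_rot": [0,0,0]},{"hand": 0.28,"linear": [-3,0,0],"delta_rot": [0,0,0]},{"hand": 0.28,"linear": [-3,0,0],"delta_rot": [0,0,0]},{"hand": 0.28,"linear": [-3,0,0],"delta_rot": [0,0,0]},{"hand": 0.28,"linear": [-3,0,0],"delta_rot": [0,0,0]},{"hand": 0.28,"linear": [-3,0,0],"delta_rot": [0,0,0]},{"hand": 0.28,"linear": [-3,0,0],"delta_rot": [0,0,0]},{"hand": 0.28,"linear": [-3,0,0],"delta_rot": [0,0,0]},{"hand": 0.28,"linear": [-3,0,0],"delta_rot": [0,0,0]},{"hand": 0.28,"linear": [-3,0,0],"delta_rot": [0,0,0]},{"hand": 0.28,"linear": [-3,0,0],"delta_rot": [0,0,0]},{"hand": 0.28,"linear": [-3,0,0],"delta_rot": [0,0,0]},{"hand": 0.28,"linear": [-3,0,0],"delta_rot": [0,0,0]},{"hand": 0.28,"linear": [-3,0,0],"delta_rot": [0,0,0]},{"hand": 0.28,"linear": [-3,0,0],"delta_rot": [0,0,0]},{"hand": 0.28,"linear": [-3,0,0],"delta_rot": [0,0,0]}])

```text
time: 13.9
eef_pos: [600.1, 65.4, 25.5]
tcp_rot: [2.142, 2.298, 0.0]
ft_force: [-0.7, 0.3, 0.7]
gripper_width: 60.1
finger_force: 0.4
```

Run:
```python
from h import *
P=cams.camera('scene');allrects(P)
```

```text
green 75 [653.5  -8.2  11.3  74.5   1.7  31.9] [[646.7999877929688, 28.799999237060547], [649.0, -45.70000076293945], [660.2000122070312, -45.29999923706055], [658.0, 29.200000762939453]]
red 106 [589.9  51.4  56.4  14.3   8.6  61. ] [[561.0, 54.29999923706055], [563.0999755859375, 40.099998474121094], [618.9000244140625, 48.599998474121094], [616.7000122070312, 62.70000076293945]]
white 314 [669.   74.9  16.5 126.9   4.4  42. ] [[656.0, 137.5], [665.5999755859375, 11.0], [682.0, 12.199999809265137], [672.4000244140625, 138.8000030517578]]
```

Request:
jog_arm(steps=[{"hand": 0.28,"linear": [-3,0.1,0],"delta_rot": [0,0,0]},{"hand": 0.28,"linear": [-3,0.1,0],"delta_rot": [0,0,0]},{"hand": 0.28,"linear": [-3,0.1,0],"delta_rot": [0,0,0]},{"hand": 0.28,"linear": [-3,0.1,0],"delta_rot": [0,0,0]},{"hand": 0.28,"linear": [-3,0.1,0],"delta_rot": [0,0,0]},{"hand": 0.28,"linear": [-3,0.1,0],"delta_rot": [0,0,0]},{"hand": 0.28,"linear": [-3,0.1,0],"delta_rot": [0,0,0]},{"hand": 0.28,"linear": [-3,0.1,0],"delta_rot": [0,0,0]},{"hand": 0.28,"linear": [-3,0.1,0],"delta_rot": [0,0,0]},{"hand": 0.28,"linear": [-3,0.1,0],"delta_rot": [0,0,0]},{"hand": 0.28,"linear": [-3,0.1,0],"delta_rot": [0,0,0]},{"hand": 0.28,"linear": [-3,0.1,0],"delta_rot": [0,0,0]},{"hand": 0.28,"linear": [-3,0.1,0],"delta_rot": [0,0,0]},{"hand": 0.28,"linear": [-3,0.1,0],"delta_rot": [0,0,0]},{"hand": 0.28,"linear": [-3,0.1,0],"delta_rot": [0,0,0]},{"hand": 0.28,"linear": [-3,0.1,0],"delta_rot": [0,0,0]},{"hand": 0.28,"linear": [-3,0.1,0],"delta_rot": [0,0,0]},{"hand": 0.28,"linear": [-3,0.1,0],"delta_rot": [0,0,0]},{"hand": 0.28,"linear": [-3,0.1,0],"delta_rot": [0,0,0]},{"hand": 0.28,"linear": [-3,0.1,0],"delta_rot": [0,0,0]}])

```text
time: 15.62
eef_pos: [606.4, 5.8, 25.5]
tcp_rot: [2.142, 2.298, 0.0]
ft_force: [-1.1, 0.7, 0.2]
gripper_width: 60.2
finger_force: 0.4
```

Run:
```python
from h import *
P=cams.camera('scene');allrects(P)
P=cams.camera('top');allrects(P)
P=wrist();save(P,'w4.png');allrects(P)
```

```text
green 45 [660.1 -69.4   7.4  71.6   1.7  31.3] [[655.4000244140625, -33.70000076293945], [657.5, -105.30000305175781], [664.7999877929688, -105.0999984741211], [662.7000122070312, -33.5]]
red 120 [598.3  -9.   53.5  14.5   3.2  61. ] [[571.2000122070312, -3.200000047683716], [572.0, -17.700000762939453], [625.4000244140625, -14.699999809265137], [624.5999755859375, -0.20000000298023224]]
white 451 [671.   45.2  17.  186.    4.   42.1] [[656.0999755859375, 137.39999389648438], [668.9000244140625, -48.099998474121094], [685.9000244140625, -47.0], [673.0, 138.60000610351562]]
green attempt to get argmax of an empty sequence
red attempt to get argmax of an empty sequence
white 143 [667.3  98.1  15.2  71.9   2.9  40.6] [[657.9000244140625, 133.60000610351562], [661.5, 61.79999923706055], [676.7999877929688, 62.599998474121094], [673.0999755859375, 134.39999389648438]]
green 8020 [612.5 -75.  119.4  31.8   4.1  30.1] [[551.9000244140625, -63.5], [554.0999755859375, -95.19999694824219], [673.2000122070312, -86.5999984741211], [670.9000244140625, -54.900001525878906]]
red 59 [586.1 -11.3   9.5   2.3  -1.3  60.8] [[584.7999877929688, -16.0], [587.2000122070312, -16.100000381469727], [587.4000244140625, -6.5], [585.0, -6.5]]
white 9192 [670.4  59.6  15.9 142.8   4.1  40.8] [[657.4000244140625, 130.1999969482422], [667.5, -12.199999809265137], [683.4000244140625, -11.100000381469727], [673.2999877929688, 131.3000030517578]]
```

View pics/w4.png

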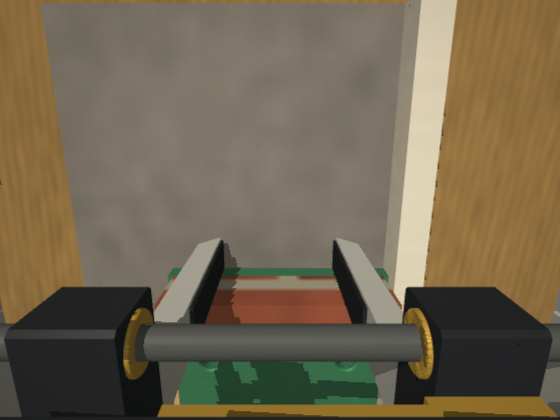

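The tile is still flush with the kerb (its rear edge meets the kerb at col 387), both fingertips are on the wall side, and about 28 mm remain.

Request:
jog_arm(steps=[{"hand": 0.28,"linear": [-2,0.1,0],"delta_rot": [0,0,0]},{"hand": 0.28,"linear": [-2,0.1,0],"delta_rot": [0,0,0]},{"hand": 0.28,"linear": [-2,0.1,0],"delta_rot": [0,0,0]},{"hand": 0.28,"linear": [-2,0.1,0],"delta_rot": [0,0,0]},{"hand": 0.28,"linear": [-2,0.1,0],"delta_rot": [0,0,0]},{"hand": 0.28,"linear": [-2,0.1,0],"delta_rot": [0,0,0]},{"hand": 0.28,"linear": [-2,0.1,0],"delta_rot": [0,0,0]},{"hand": 0.28,"linear": [-2,0.1,0],"delta_rot": [0,0,0]},{"hand": 0.28,"linear": [-2,0.1,0],"delta_rot": [0,0,0]},{"hand": 0.28,"linear": [-1,0.1,0],"delta_rot": [0,0,0]},{"hand": 0.28,"linear": [-1,0.1,0],"delta_rot": [0,0,0]},{"hand": 0.28,"linear": [-1,0,0],"delta_rot": [0,0,0]},{"hand": 0.28,"linear": [-1,0,0],"delta_rot": [0,0,0]}])

```text
time: 16.85
eef_pos: [609.0, -15.8, 25.5]
tcp_rot: [2.141, 2.299, 0.0]
ft_force: [0.9, 0.5, -0.5]
gripper_width: 60.1
finger_force: 0.3
```

Request:
jog_arm(steps=[{"hand": 0.28,"linear": [-0.5,0,0],"delta_rot": [0,0,0]},{"hand": 0.28,"linear": [-0.5,0,0],"delta_rot": [0,0,0]},{"hand": 0.28,"linear": [-0.5,0,0],"delta_rot": [0,0,0]},{"hand": 0.28,"linear": [-0.5,0,0],"delta_rot": [0,0,0]},{"hand": 0.28,"linear": [-0.5,0,0],"delta_rot": [0,0,0]},{"hand": 0.28,"linear": [-0.5,0,0],"delta_rot": [0,0,0]}])

```text
time: 17.35
eef_pos: [609.3, -19.0, 25.5]
tcp_rot: [2.141, 2.298, 0.0]
ft_force: [-0.4, 0.7, -0.4]
gripper_width: 59.8
finger_force: 0.0
```

Run:
```python
from h import *
P=cams.camera('scene');allrects(P)
P=wrist();allrects(P)
```

```text
green 34 [ 6.604e+02 -9.870e+01  7.120e+01  5.100e+00 -2.000e-01  2.590e+01] [[657.7000122070312, -134.3000030517578], [662.7999877929688, -134.3000030517578], [663.0999755859375, -63.099998474121094], [658.0, -63.099998474121094]]
red 114 [598.3 -39.7  56.8  17.8   2.2  59.9] [[569.5999755859375, -31.899999618530273], [570.2999877929688, -49.70000076293945], [627.0, -47.5], [626.2999877929688, -29.700000762939453]]
white 507 [672.2  34.2  17.1 207.9   3.9  42.2] [[656.5999755859375, 137.3000030517578], [670.7000122070312, -70.0999984741211], [687.7000122070312, -68.9000015258789], [673.7000122070312, 138.39999389648438]]
green 6983 [ 614.4 -107.5  119.3   32.4    4.1   20.8] [[553.7000122070312, -95.5999984741211], [556.0, -127.9000015258789], [675.0, -119.4000015258789], [672.7000122070312, -87.0999984741211]]
red 31 [587.5 -39.4   2.    5.5   9.5  50.7] [[586.0999755859375, -36.79999923706055], [587.0, -42.20000076293945], [589.0, -41.900001525878906], [588.0999755859375, -36.5]]
white 9267 [672.1  33.7  15.9 146.3   4.1  40.8] [[659.0, 106.0999984741211], [669.4000244140625, -39.79999923706055], [685.2000122070312, -38.70000076293945], [674.9000244140625, 107.19999694824219]]
```

The wrist depth shows the tile top fell from about 30.5 to 20.8 mm, so it has dropped. I retreat and verify.

Request:
jog_arm(steps=[{"hand": 0.28,"linear": [4,0,0],"delta_rot": [0,0,0]},{"hand": 0.28,"linear": [8,0,0],"delta_rot": [0,0,0]},{"hand": 0.28,"linear": [12,0,0],"delta_rot": [0,0,0]},{"hand": 0.28,"linear": [12,0,-10],"delta_rot": [0,0,0]},{"hand": 0.28,"linear": [0,0,-30],"delta_rot": [0,0,0]},{"hand": 0.28,"linear": [0,0,-30],"delta_rot": [0,0,0]},{"hand": 0.28,"linear": [0,0,-30],"delta_rot": [0,0,0]},{"hand": 0.28,"linear": [0,0,-30],"delta_rot": [0,0,0]},{"hand": 0.28,"linear": [20,-25,-15],"delta_rot": [0,0,0]},{"hand": 0.28,"linear": [20,-25,0],"delta_rot": [0,0,0]},{"hand": 0.28,"linear": [20,-30,0],"delta_rot": [0,0,0]},{"hand": 0.28,"linear": [20,-30,0],"delta_rot": [0,0,0]},{"hand": 0.28,"linear": [20,-20,0],"delta_rot": [0,0,0]},{"hand": 0.28,"linear": [0,0,0],"delta_rot": [0,0,0]},{"hand": 0.28,"linear": [0,0,0],"delta_rot": [0,0,0]}])

```text
time: 18.7
eef_pos: [469.0, 110.1, 171.6]
tcp_rot: [2.135, 2.304, 0.002]
ft_force: [0.2, -0.4, -0.4]
gripper_width: 60.6
finger_force: 0.0
```

Run:
```python
from h import *
P=cams.camera('scene');allrects(P);W=world(P)
m=mask(P,'green')&(W[...,2]>10)&(W[...,2]<40)&(abs(W[...,0]-612)<70)&(abs(W[...,1]+90)<70)
q=W[m];A=np.c_[q[:,:2]-[612,-86],np.ones(len(q))];print('plane',np.linalg.lstsq(A,q[:,2],rcond=None)[0],len(q))
a=P['color'][160:290,190:350];cv2.imwrite('pics/s5.png',cv2.resize(a,(738,600))[...,::-1])
```

```text
green 592 [ 609.6 -106.9  106.6   68.1    5.2   22.6] [[553.4000244140625, -77.80000305175781], [559.5999755859375, -145.6999969482422], [665.7999877929688, -136.0], [659.5999755859375, -68.19999694824219]]
red 192 [610.1 -37.9 114.   17.4   4.   52.4] [[552.5999755859375, -33.20000076293945], [553.7999877929688, -50.599998474121094], [667.5999755859375, -42.599998474121094], [666.2999877929688, -25.200000762939453]]
white 582 [673.2  15.5  17.9 245.2   4.   42.3] [[655.7000122070312, 137.10000610351562], [672.9000244140625, -107.4000015258789], [690.7000122070312, -106.19999694824219], [673.5999755859375, 138.39999389648438]]
plane [4.91508186e-04 4.49342489e-03 2.24984994e+01] 650
```

View pics/s5.png

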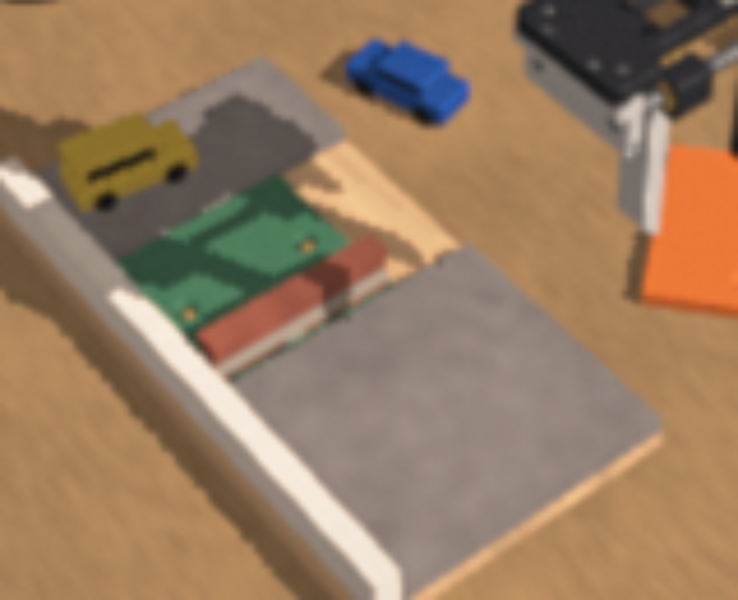

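The tile is flush at 22.5 mm and level. Brass pins show through both holes, at crop (307,245) and (190,313), and the cars are where they were.

```bash
python3 -c "
from station import bot
print(bot.job_done())"
```

```text
the job is handed in; nothing more can be done
None
```

The green tile lies fully home over both brass pins, level and flush with the paving; it was only pushed, the cars look undisturbed, and the job was handed in at about 19 s of robot time.

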